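# Roll the absorber canister into line with the leak-test nozzles

## Task

The white absorber canister lies on its side on the leak-test stand. Roll it along the board by pushing on its top with the fingertips until it lies at rest squarely between the two test nozzles, its end ports in line with them, then leave it there. Do not push on its sides, grip it or lift it, and leave the jar and the other things on the bench where they are.

Things in the scene. Friction and masses are not known exactly. Their poses are not given: they have to be found in the camera images.
- canister: Cylinder lying on its side on the board, 80 mm in diameter, 130 mm long, 0.3-0.6 kg, white with grey end caps and a small port (18 mm wide, 10 mm long) in each end. Origin on its axis at mid-length, 52 mm above the bench (its top at 92 mm). x is the cylinder's axis; y and z turn as it rolls. It rolls easily with slight rolling resistance, and stays put when let go at rest.
- stand: Fixed leak-test stand: level grey board 340 (x) x 460 (y) x 12 mm, origin at the centre of its underside. At x = +/-135 mm, y = 0 a block 34 x 50 mm, 72 mm high above the bench, carries a nozzle pointing at the other one, tip at x = +/-90 mm, 52 mm above the bench. The canister rolls along y; it starts 75 to 120 mm from the nozzles on the +y or -y side, nearly parallel to x.
- nozzle_line (a point): The point midway between the two nozzle tips, 52 mm above the bench, axes as the stand's: where the canister's centre belongs, its axis along this x axis.
- jar: A small jar with a white cap, 52 mm in diameter and 75 mm tall, standing on the board on the other side of the nozzles from the canister; to be left alone. Origin at the centre of its underside.
- driver: A screwdriver lying on the bench to the robot's right of the stand; to be left alone. Origin on its underside near mid-length.
- cup: A grey cup, 72 mm in diameter and 70 mm tall, standing on the bench to the robot's left of the stand; to be left alone. Origin at the centre of its underside.
Things that resemble listed ones, but are neither listed nor needed, are in the scene too. What is meant by the canister is not green, orange or yellow, and is the larger of those in its own colour.

How it is judged (in metres and radians):
On the way:
1. the canister has rolled (turned about its axis by 50 degrees or more) (angle between canister's own z axis and vertical above 0.87 rad), for 0.05 s.
At the end, for the whole second after the job is handed in: The canister lies on the board at rest (slower than 10 mm/s), its centre within 8 mm of the nozzles' line across it and within 15 mm of midway along it, its axis within 7 degrees of that line (y of canister in the frame of nozzle_line between -0.008 and 0.008 m and x of canister in the frame of nozzle_line between -0.015 and 0.015 m and z of canister in the frame of nozzle_line between -0.004 and 0.004 m and angle between the x axis of canister and the x axis of nozzle_line, either way round below 0.12 rad and linear speed of canister below 0.01 m/s); the robot touches nothing.
It fails at once if the canister is lifted off the board (by 10 mm or more) (height (world z) of canister above 0.062 m).
It fails at once if the canister is touched by the fingers reaching down beside it (grasp point lower than 82 mm above the bench) instead of on its top (contact force between the fingers and canister above 0.5 N and height (world z) of the grasp point below 0.082 m).
It fails at once if the jar is moved by 15 mm or more (distance of jar from where it was at the start of the episode above 0.015 m).
It fails at once if the screwdriver or the cup is moved by 15 mm or more (distance of any of driver, cup from where it was at the start of the episode above 0.015 m).
It also fails if it takes over 58 s, if anything falls off the work surface, if the arm or the gripper's body presses on something with over 40 N, if the wrist force passes 120 N, or if a joint passes its speed limit or range.

## Robot

A 6-joint arm with a two-finger parallel gripper is mounted at the origin on the work surface. World frame = base frame: x ahead of the robot, y to its left, z up, the work surface at z = 0. Lengths are in m, angles in degrees, forces in N, time in s.
With the tool pointing down it reaches from about 0.375 to 0.75 m from the base axis. Payload 9 kg.
Tool frame: the origin (TCP) lies where the fingers leave the gripper's body, on its centre line; the fingertips stand 73 mm ahead of it and the grasp point (between the pads) lies 54 mm ahead of it (robot.tip_reach is the distance from the TCP to the fingertips, in m); z points along the fingers, y is the line along which they close (so a half turn about z gives the same grasp; the last joint's range is limited). The gripper opens to 85 mm and grips with 20 to 120 N. Pads are 22 mm wide; open, the fingers measure 114 mm over their backs; the gripper's body (76 mm by 85 mm) begins 54 mm behind the grasp point. The pads swing forward as they close: fully open they stand 13 mm farther back than shut.
Start: joints at [-83.692, 5.964, 5.575, 89.605, 0, 77.527], TCP at [0.193, -0.568, 0.304] pointing down, gripper open.
Joint ranges: [-171.21, 171.21], [-48.23, 106.86], [-62.78, 66.21], [-105.2, 120.99], [-86.42, 89.51], [-180, 180]. Speed limits (degrees/s): [127.2, 127.2, 147.25, 180, 180, 180].

## Interface

Orientations are given as [roll, pitch, yaw] about the fixed x, y, z axes, in that order (R = Rz(yaw) Ry(pitch) Rx(roll)).
In Python, from plant import robot gives the robot as it stands. Calls block until the motion is done:
- robot.move_pose(position, orientation): joint-space move of the TCP to a pose.
- robot.line_to(position, vel=0.15, rotation=None, guard=None): straight line of the TCP; rotation=None keeps the orientation; vel is the mean speed in m/s. With guard (N) it stops when the force on the tool has changed by that much, and returns True; else False.
- robot.goto_joints(angles): joint-space move.
- robot.set_gripper(opening): finger opening in m; the grip force is fixed at half the most; returns when the fingers have stopped.
- robot.pause(seconds).
- robot.ik(position, orientation): joint angles nearest the present ones, or None.
- robot.observe(): the state.
- robot.grab_frame(name): name is "scene" or "top" or "wrist"; returns the picture (400x640x3 uint8, blue, green, red); there is no depth.
- robot.get_calibration(name): a dict with "vertical_fov" (degrees; the focal length in pixels is half the picture's height over the tangent of half this angle, whatever the lens; pixels are square), "cx", "cy" (the principal point, pixels), "rvec" (rotation vector, rad) and "tvec" (3), from world to camera coordinates, as OpenCV has them. Camera axes: x right, y down, z forward; pixel columns grow to the right and rows downward; lengths in m; the calibration is good to about 2 mm. A picture is of the moment at which its call begins: read the wrist's pose just before it. get_calibration takes no time and is no camera call; for the wrist camera it gives the pose at the moment of the call.
A pose or a line that the arm cannot do raises robot.IKError and nothing moves.
- robot.job_done(): hands the job in; it is judged then, once.
The state is a dict: "time": time; "q": joint angles; "qvel": joint speeds; "joint_torque": joint torques, N m; "tool_pos": TCP position; "tcp_rot": TCP orientation; "ft_force": force on the tool from outside, world axes, zero at the start; "torque": the same for the moment, N m; "gripper_width": finger opening in m; "gripper_force": force on a finger pad.
Only numpy, scipy, OpenCV 4.12 (cv2) and the standard library are available. Lean on these libraries where they do the work, as an engineer would, in place of code of your own. Each camera call takes 0.05 s, during which the arm holds its last target. There are 200 camera calls.

## Working session

There is one attempt and no reset: what is moved stays moved. The work goes in short steps, each a Python script; the robot and the scene stay as the last script left them, time stands still between calls to the robot, and variables do not carry over. Pictures are saved under pics/ and viewed, at most 10 in all, crops included, and the job is handed in when it is done.

```bash
mkdir -p pics; ls
python3 - <<'E'
from plant import robot
import cv2
for n in("scene","top"):
    cv2.imwrite(f"pics/{n}0.png",robot.grab_frame(n)); print(n,robot.get_calibration(n))
o=robot.observe();print(o["time"],o["tool_pos"],o["tcp_rot"],robot.tip_reach,o["gripper_width"])
E
```

```text
pics
scene {'vertical_fov': 46.164274643385056, 'cx': 315.99341332784354, 'cy': 201.502048572179, 'rvec': array([ 1.2318279 ,  2.37084457, -0.92360581]), 'tvec': array([ 0.32852536, -0.30311838,  1.75458996])}
top {'vertical_fov': 57.28220654200434, 'cx': 314.60268571367595, 'cy': 199.99019585135176, 'rvec': array([ 2.1259685 , -2.07924471,  0.23019513]), 'tvec': array([-0.01900066,  0.566634  ,  0.92931658])}
0.1 [ 0.19317416 -0.56783652  0.30321629] [-1.79934658e+02 -1.41418224e-02  1.87800024e+01] 0.0726 0.08512948658226123
```

View pics/top0.png

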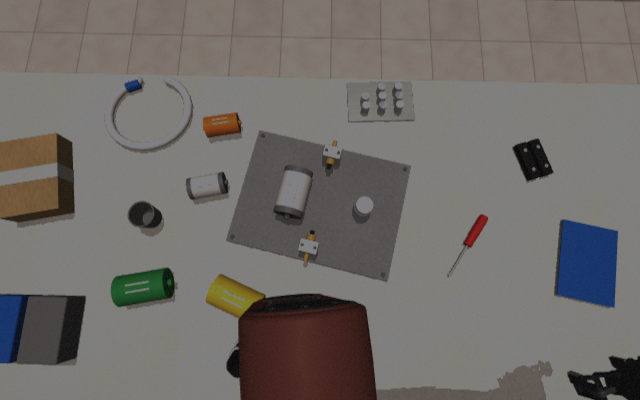

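View pics/scene0.png

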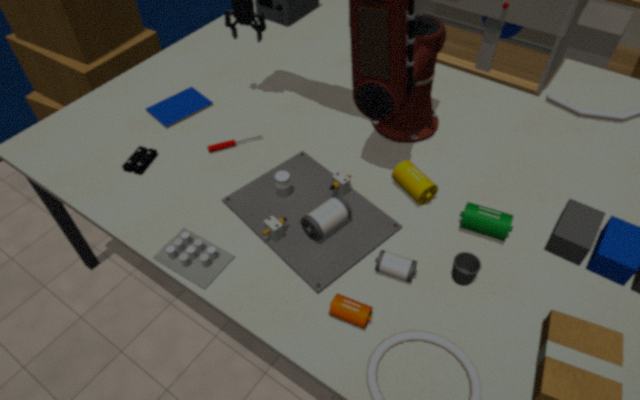

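The top view shows the board with its corners near (263,135), (407,168), (384,274) and (231,237). The block tops are at (332,153) and (309,247), the canister at (294,191) and the jar at (364,207). The small white cylinder at (207,186) is a decoy. I'll measure these next.

```bash
cat > h.py <<'E'
import cv2, numpy as np
def cam(c):
    f=200/np.tan(np.radians(c["vertical_fov"]/2))
    return np.array([[f,0,c["cx"]],[0,f,c["cy"]],[0,0,1]]),cv2.Rodrigues(np.array(c["rvec"]))[0],np.array(c["tvec"]).ravel()
def cast(c,uv,z):
    K,R,t=cam(c); o=-R.T@t
    d=(R.T@np.linalg.inv(K)@np.c_[np.atleast_2d(uv).astype(float),np.ones(len(np.atleast_2d(uv)))].T).T
    return o+d*((z-o[2])/d[:,2])[:,None]
def proj(c,p):
    K,R,t=cam(c); return cv2.projectPoints(np.atleast_2d(p).astype(float),R,t,K,None)[0].reshape(-1,2)
E
python3 - <<'E'
from plant import robot
from h import *
c=robot.get_calibration("top")
im=cv2.imread("pics/top0.png")
cv2.imwrite("pics/top0c.png",cv2.resize(im[120:290,220:420],None,fx=3.5,fy=3.5,interpolation=cv2.INTER_CUBIC)*1)
g=cv2.cvtColor(im,cv2.COLOR_BGR2GRAY)
print(g[200,190:250:4],g[190,270:320:2])
print(cast(c,[[263,135],[407,168],[384,274],[231,237]],.012))
b=cast(c,[[332,153],[309,247]],.072);print(b,np.linalg.norm(b[0]-b[1]),b.mean(0))
print(cast(c,[[294,191]],.052),cast(c,[[364,207]],.087))
m=((g>100)).astype(np.uint8)
n,l,s,ce=cv2.connectedComponentsWithStats(m[120:290,220:420])
print([(s[i],ce[i]+[220,120]) for i in range(1,n) if s[i][4]>30])
E
```

```text
[128  92  91  91  92  96 112 113 129 127 130 128  92  86  83] [ 83  83  84  83  81 107 123 127 129 128 129 127 127 121 129 128 123 113
  98  63  69  85  79  83  85]
[[ 0.77295385  0.15164666  0.012     ]
 [ 0.67971991 -0.27269656  0.012     ]
 [ 0.37569074 -0.1999823   0.012     ]
 [ 0.46744045  0.22471866  0.012     ]]
[[ 0.6990838  -0.05156916  0.072     ]
 [ 0.43886713  0.00534705  0.072     ]] 0.2663684877453854 [ 0.56897546 -0.02311106  0.072     ]
[[0.59353649 0.05099735 0.052     ]] [[ 0.54548931 -0.13690599  0.087     ]]
[(array([    0,     0,   200,   170, 14233], dtype=int32), array([323.65601068, 204.68706527])), (array([ 56,  50,  34,  40, 906], dtype=int32), array([292.75275938, 189.21302428])), (array([136,  76,  18,  18, 234], dtype=int32), array([364.3034188 , 204.26923077])), (array([ 78, 118,  21,  16, 219], dtype=int32), array([308.00456621, 245.55707763])), (array([  0, 160,  19,  10, 110], dtype=int32), array([226.49090909, 285.95454545]))]
```

View pics/top0c.png

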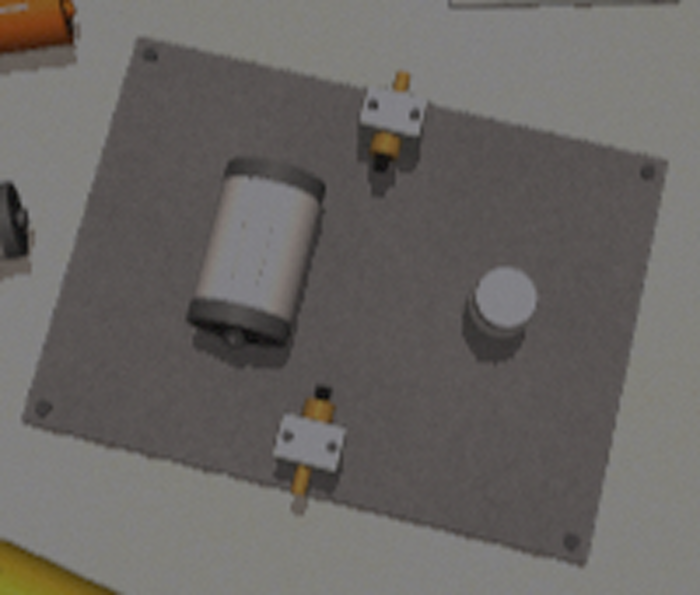

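```bash
cat >> h.py <<'E'
def rect(im,roi,thr,near):
    x0,x1,y0,y1=roi
    g=cv2.cvtColor(im,cv2.COLOR_BGR2GRAY)[y0:y1,x0:x1]
    g=cv2.resize(g,None,fx=4,fy=4,interpolation=cv2.INTER_CUBIC)
    cs,_=cv2.findContours((g>thr).astype(np.uint8),cv2.RETR_EXTERNAL,cv2.CHAIN_APPROX_NONE)
    cs=[k for k in cs if cv2.contourArea(k)>1000]
    k=min(cs,key=lambda k:np.linalg.norm(k.mean((0,1))/4+[x0,y0]-near))
    return (cv2.boxPoints(cv2.minAreaRect(k))+.5)/4-.5+[x0,y0]
def stand(im,c):
    a=cast(c,rect(im,(315,350,135,170),112,(332,152)).mean(0),.072)[0]
    b=cast(c,rect(im,(290,330,230,265),112,(308.5,246.5)).mean(0),.072)[0]
    u=a-b; return (a+b)/2,u/np.linalg.norm(u),np.linalg.norm(u)
E
python3 - <<'E'
from plant import robot
from h import *
c=robot.get_calibration("top"); im=cv2.imread("pics/top0.png")
m,u,L=stand(im,c); print(m,u,L,np.degrees(np.arctan2(u[1],u[0])))
v=np.array([-u[1],u[0],0])
for t in(98,104,110):
    r=rect(im,(268,325,155,225),t,(293,190)); p=cast(c,r,.052)
    e=[p[1]-p[0],p[2]-p[1]]; e=max(e,key=np.linalg.norm); 
    d=p.mean(0)-m; print(t,r.mean(0),[np.linalg.norm(p[1]-p[0]),np.linalg.norm(p[2]-p[1])],"xy",d@u,d@v,"yaw",np.degrees(np.arctan(e@v/(e@u))))
sil=cast(c,np.array([[232,157],[327,178],[288,345],[190,318]])/3.5+[220,120],.052);d=sil.mean(0)-m;print("sil",d@u,d@v)
d=cast(c,[235/3.5+220,338/3.5+120],.052)[0]-m;print("port",d@u,d@v)
d=cast(c,[507/3.5+220,298/3.5+120],.087)[0]-m;print("jar",d@u,d@v)
E
```

```text
[ 0.58091186 -0.02157977  0.072     ] [ 9.77643715e-01 -2.10268322e-01  3.92348256e-16] 0.28296876729472603 -12.138077071842476
98 [292.85176086 189.12454224] [np.float64(0.1057264513774396), np.float64(0.07235502128616478)] xy 0.0021095453758186848 0.07806317394613978 yaw -0.16493006175922717
104 [292.7665205  189.12102556] [np.float64(0.10480495190586463), np.float64(0.06982300196205521)] xy 0.002054561754013161 0.07828975517722965 yaw -0.10575448714207904
110 [292.59061456 189.0380249 ] [np.float64(0.10359094433431014), np.float64(0.06620334380153585)] xy 0.0021578729530190802 0.07881314101577255 yaw -0.08139821512823424
sil -0.0026704930012763006 0.07331500037625736
port -0.07658947139502742 0.07425311544963883
jar -0.004967046435607593 -0.12137745851176063
```

```bash
cat >> h.py <<'E'
def crop(p): return np.array(p)/3.5+[220-.36,120-.36]
E
python3 - <<'E'
from plant import robot
from h import *
c=robot.get_calibration("top"); im=cv2.imread("pics/top0.png")
B=cast(c,crop([[140,38],[667,160],[587,567],[23,420]]),.012); print("board",B.mean(0),[np.linalg.norm(B[i]-B[i-1]) for i in range(4)])
S=cast(c,crop([[150,54],[648,172],[572,542],[43,408]]),.012); print("screws",S.mean(0))
a=cast(c,crop([[392,111.5],[311,443]]),.072); print("blocks",a.mean(0),np.linalg.norm(a[0]-a[1]))
t=cast(c,crop([[381,163],[323,392]]),.052); print("tips",t.mean(0),np.linalg.norm(t[0]-t[1]))
u=a[0]-a[1];u/=np.linalg.norm(u);v=np.array([-u[1],u[0],0]);print(np.degrees(np.arctan2(u[1],u[0])))
e=(B[0]+B[1]-B[2]-B[3]);print(np.degrees(np.arctan2(e[1],e[0])),np.degrees(np.arctan2(*(e:=(B[0]+B[3]-B[1]-B[2]))[[1,0]]))-90)
m=(a.mean(0)+B.mean(0))/2;m[2]=.052;print(m)
for n,q in(("body",[292.8,189.1]),("sil",crop([[232,157],[327,178],[288,345],[190,318]]).mean(0)),("port",crop([235,338]))):
    d=cast(c,q,.052)[0]-m;print(n,d@u,d@v)
g=cv2.cvtColor(im,cv2.COLOR_BGR2GRAY)
for s in(-.03,0,.03):   # brightness profile across the canister
    P=m+s*u+np.arange(.02,.13,.004)[:,None]*v; q=proj(c,P).round().astype(int); print(g[q[:,1],q[:,0]])
print(robot.ik([*(m+.078*v)[:2],.2],[180,0,-102]),np.linalg.norm(m[:2]))
E
```

```text
board [ 0.57259225 -0.02276619  0.012     ] [np.float64(0.3357730933228743), np.float64(0.45563851388047405), np.float64(0.3405104895046955), np.float64(0.45823256259361583)]
screws [ 0.573476   -0.02204194  0.012     ]
blocks [ 0.57216984 -0.02190445  0.072     ] 0.2687288192422665
tips [ 0.5745922  -0.02207211  0.052     ] 0.18979465164948045
-12.296907700939473
-12.703670512449749 -12.853897732579298
[ 0.57238104 -0.02233532  0.052     ]
body 0.009512717009891923 0.08070846071513964
sil 0.0050698800409029795 0.07698115596122519
port -0.06789020079541258 0.07779399276153841
[ 83  84  84  85  59  62  94 105 117 123 128 130 128 128 128 128 129 129
 129 128 128 129 125 113 104  87  84  84]
[ 83  86  84  79  56  74  94 112 118 125 127 128 128 127 126 129 128 129
 127 129 128 127 123 116 103  84  84  82]
[ 81  82  83  78  54  70 100 109 118 127 127 127 127 127 129 126 128 128
 126 129 128 127 123 118  93  83  84  85]
[ -7.43115816   4.81633971  -6.43784847  78.74581181   0.
 -85.43115816] 0.572816658988332
```

```bash
cat >> h.py <<'E'
M=np.array([.5724,-.0223,.052]);A=np.radians(-12.6);U=np.array([np.cos(A),np.sin(A),0]);V=np.array([-U[1],U[0],0])
ROT=[180,0,-102.6]
def W(x,y,z): p=M+x*U+y*V; p[2]=z; return p
def stroke(robot,x,y,d,press=.0008,h=9e-3,zt=None):
    """roll canister at (x,y) by d along V; |d|<=18 mm"""
    s=d/2
    robot.line_to(W(x,y-s,.185),vel=.15)
    hit=robot.line_to(W(x,y-s,.150),vel=.03,guard=2.5)
    o=robot.observe(); z=o["tool_pos"][2]; print("hit",hit,"z",z,o["ft_force"].round(1) if hasattr(o["ft_force"],"round") else o["ft_force"])
    if not hit: raise SystemExit
    robot.line_to(W(x,y-s,z-press),vel=.02); print("press",np.round(robot.observe()["ft_force"],1),robot.observe()["tool_pos"][2])
    robot.line_to(W(x,y+3*s,z-press),vel=.05); robot.pause(.3); o=robot.observe()
    print("end",np.round(o["ft_force"],1),o["tool_pos"].round(4))
    robot.line_to(W(x,y+3*s,.185),vel=.04); print("t",robot.observe()["time"])
E
python3 - <<'E'
from plant import robot
from h import *
robot.set_gripper(.05)
robot.move_pose(W(.006,.088,.26),ROT)
stroke(robot,.006,.079,-.016)
robot.line_to(W(.006,.04,.3),vel=.2)
for n in("top","wrist"): cv2.imwrite(f"pics/{n}1.png",robot.grab_frame(n))
print(robot.get_calibration("wrist"),robot.observe()["time"])
E
```

```text
hit True z 0.1614204626729181 [0.3 0.  5. ]
press [-2.1  1.2  8.5] 0.16128926727892207
end [-3.   1.3  8.7] [0.5905 0.0301 0.1615]
t 6.725
{'vertical_fov': 70.30164416051538, 'cx': 320.17235258691676, 'cy': 200.97278041741583, 'rvec': array([-0.33597296, -3.05298273, -0.48971998]), 'tvec': array([ 0.56811675, -0.17465484,  0.33167088])} 7.5583
```

View pics/wrist1.png

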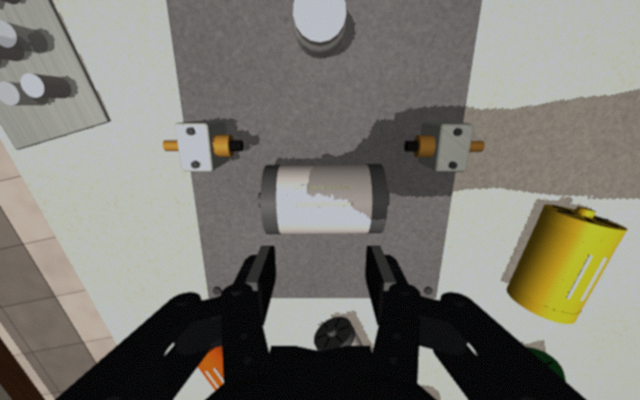

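View pics/top1.png

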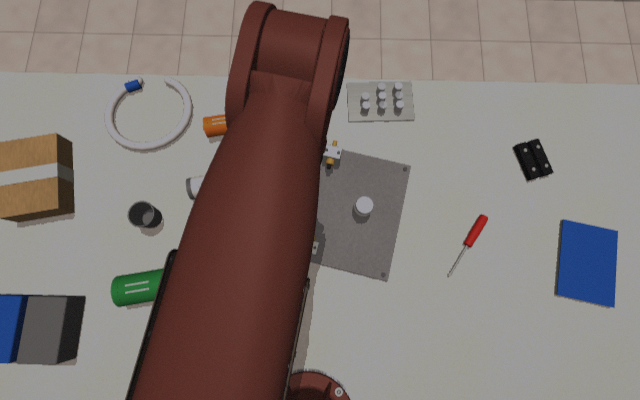

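The wrist view shows the nozzle tips at (240,146) and (408,146). The canister's silhouette spans columns 260–388 and rows 165–234. The top view is blocked by the arm, so I'll measure from the wrist camera.

```bash
cat >> h.py <<'E'
def bis(c,p,q,z=.052):
    K,R,t=cam(c); r=[np.linalg.inv(K)@[*a,1] for a in(p,q)]; d=sum(a/np.linalg.norm(a) for a in r); d=K@(d/d[2]); return cast(c,d[:2],z)[0]
def loc(p): d=p-M; return np.array([d@U,d@V]).round(4)
E
python3 - <<'E'
from plant import robot
from h import *
c=robot.get_calibration("wrist"); im=cv2.imread("pics/wrist1.png"); g=cv2.cvtColor(im,cv2.COLOR_BGR2GRAY)
for x in(290,345,368): print(x,g[156:172,x],g[226:240,x])
print(g[200,252:270],g[200,380:398])
T=cast(c,[[243,146],[404.5,146]],.052);print("tips",[loc(t) for t in T],np.linalg.norm(T[0]-T[1]),loc(T.mean(0)))
Bk=cast(c,[[194,147],[455,147]],.072);print("blocks",[loc(t) for t in Bk],np.linalg.norm(Bk[0]-Bk[1]),loc(Bk.mean(0)))
for x in(285,325,365): print("axis",loc(bis(c,(x,165),(x,234))))
E
```

```text
290 [108 104  86  72  66  65  65  61  66  74  87  97 107 119 126 137] [187 186 183 180 175 166 150 132 113 108 109 110 111 108]
345 [ 60  63  65  66  62  62  63  63  67  71  79  84  90  95  99 103] [188 187 184 181 170 161 149 127 112 110 107 106 105 107]
368 [65 63 66 66 64 68 63 53 40 40 50 62 74 84 92 99] [184 183 173 160 142 126  95  92 100 106 107 110 110 111]
[102 101 102 101 104 104 103 104 101 100 103 100 101 101 100 100  99  99] [ 60  57  55  58  58  60  55  57  61  81  99 106 105 109 109 109 107 107]
tips [array([0.0895, 0.0001]), array([-0.0882, -0.    ])] 0.1777332712206138 [0.0007 0.0001]
blocks [array([ 0.1348, -0.0014]), array([-0.1346, -0.0016])] 0.26934235922075833 [ 0.0001 -0.0015]
axis [0.0457 0.062 ]
axis [-0.001  0.062]
axis [-0.0478  0.0619]
```

Run:
```python
from plant import robot
from h import *
y=.062
for d in(-.0165,-.0165,-.0165):
    stroke(robot,0,y,d); y+=d*1.02
robot.line_to(W(0,.045,.3),vel=.2)
cv2.imwrite("pics/wrist2.png",robot.grab_frame("wrist")); print(robot.observe()["time"])
```

```text
hit True z 0.16146963011796434 [ 0.7 -0.5  4.7]
press [-3.6 -0.1  8.1] 0.161358192178193
end [-1.9  0.6  7.5] [0.5808 0.014  0.1614]
t 11.4
hit True z 0.16151075443689616 [-1.4  0.3  3.6]
press [-3.1  1.3  8.4] 0.16139183872704463
end [-1.9  0.9  6.8] [ 0.5772 -0.0024  0.1614]
t 14.5583
hit True z 0.16152979940531886 [-0.7 -0.2  3.6]
press [-3.5  1.5  8.8] 0.16143520833371053
end [-2.7 -0.   7.5] [ 0.5735 -0.0189  0.1615]
t 17.7167
18.525
```

View pics/wrist2.png

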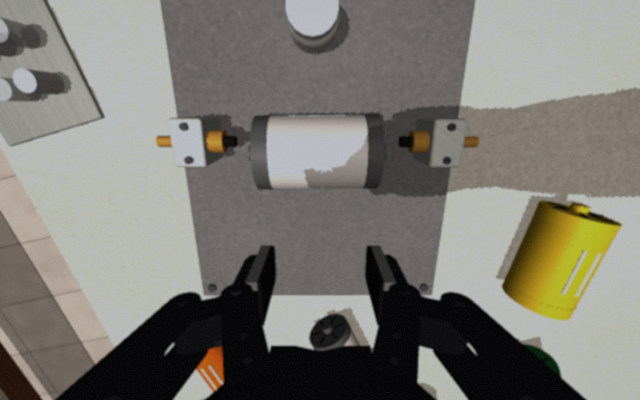

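```bash
cat >> h.py <<'E'
def edges(g,x,y0,y1,k=12):
    "rows of the strongest brightness steps near y0 (rising) and y1 (falling)"
    d=np.gradient(cv2.GaussianBlur(g,(0,0),1.2).astype(float),axis=0)[:,x-6:x+7].mean(1)
    return y0-k+d[y0-k:y0+k].argmax(), y1-k+d[y1-k:y1+k].argmin()
E
python3 - <<'E'
from plant import robot
from h import *
c=robot.get_calibration("wrist"); g=cv2.cvtColor(cv2.imread("pics/wrist2.png"),cv2.COLOR_BGR2GRAY)
for x in(285,317,350):
    a,b=edges(g,x,114,188); print("axis",a,b,loc(bis(c,(x,a),(x,b))))
for x in(258,375): print(x,g[108:120,x],g[182:194,x])
T=cast(c,[[237.5,142],[398.5,142]],.052);print("tips",[loc(t) for t in T],loc(T.mean(0)))
Bk=cast(c,[[188,142.5],[448,143]],.072);print("blocks",[loc(t) for t in Bk],loc(Bk.mean(0)))
print("ends",[loc(t) for t in cast(c,[[250,151],[384,151]],.075)])
E
```

```text
axis 116 187 [0.0369 0.0114]
axis 115 184 [0.0015 0.0092]
axis 116 184 [-0.0351  0.0097]
258 [111 107 108 111 109 106 100  79  47  39  45  47] [ 68  65  62  58  55  55  68  87 103 105 107 106]
375 [103 106 110 107  87  65  48  40  40  46  47  52] [40 40 34 37 32 36 50 59 65 63 61 62]
tips [array([0.0885, 0.0002]), array([-0.0881,  0.0002])] [0.0002 0.0002]
blocks [array([ 0.1336, -0.0015]), array([-0.1338, -0.001 ])] [-0.0001 -0.0013]
ends [array([0.0701, 0.0067]), array([-0.0675,  0.0068])]
```

Run:
```python
from plant import robot
from h import *
stroke(robot,0,.0107,-.0105)
robot.line_to(W(0,.045,.3),vel=.2)
im=robot.grab_frame("wrist");cv2.imwrite("pics/wrist3.png",im); print(robot.observe()["time"])
c=robot.get_calibration("wrist"); g=cv2.cvtColor(im,cv2.COLOR_BGR2GRAY)
for x in(258,285,317,350,375): print(x,g[96:124,x],g[165:192,x])
cv2.imwrite("pics/wrist3c.png",cv2.resize(im[80:220,140:500],None,fx=2.2,fy=2.2,interpolation=cv2.INTER_CUBIC))
```

```text
hit True z 0.1615956045275594 [-1.  -0.1  5.5]
press [-3.5  0.2  8.3] 0.16152529615155042
end [-2.8  0.6  7.9] [ 0.5715 -0.0273  0.1615]
t 22.125
22.95
258 [105 105 105 108 106 106 107 105  88  60  44  46  47  52  54  56  56  58
  64  66  65  68  69  70  75  74  77  75] [ 76  73  74  73  71  71  68  68  62  62  60  57  51  51  65  84 100 101
 103 103 106 105 105 107 107 105 107]
285 [108 108 110 109 109 110 106  92  84  91 110 124 133 146 152 158 161 168
 174 176 179 181 183 184 185 185 187 187] [186 186 185 185 182 180 176 173 167 161 153 144 134 121 110 107 105 103
 104 106 108 108 109 105 106 104 103]
317 [107 108 107 105 104 105 103 100  97 103 111 125 135 143 150 155 162 167
 170 176 177 180 182 184 184 187 188 187] [188 187 186 176 152 123 111 110 105 105  98  95  90  85  92 103 105 102
 102  99 104 104 109 107 109 108 109]
350 [107 110 109 112 113 110 107 101  96 101 112 124 135 140 151 155 158 168
 170 173 178 177 180 183 186 185 187 186] [125 126 124 121 118 117 113 112 106 103  99  94  89  91  99 103 106 102
 100 103 102 105 107 106 105 103 103]
375 [111 112 111 112 109 105  92  66  47  42  45  50  53  55  58  59  62  63
  67  68  70  71  71  71  75  76  74  76] [47 43 44 42 42 41 42 40 37 37 34 32 33 43 50 58 58 60 62 61 62 63 63 64
 61 64 59]
```

View pics/wrist3c.png

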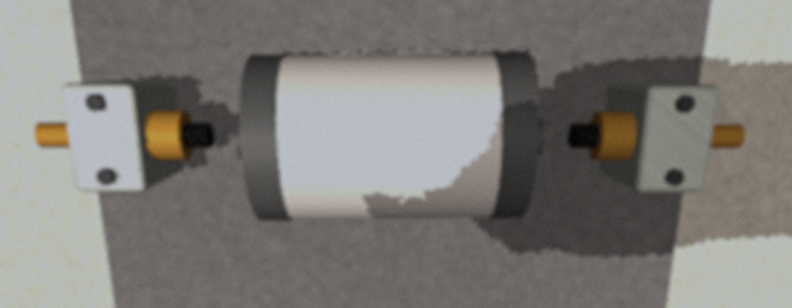

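Run:
```python
from plant import robot
from h import *
c=robot.get_calibration("wrist")
L=bis(c,(258,104.7),(258,179.3));R=bis(c,(375,103),(375,178.3));print(loc(L),loc(R))
f=lambda x,y:(x/2.2+140-.3,y/2.2+80-.3)
print([loc(t) for t in cast(c,[f(213,136),f(569,135)],.052)],[loc(t) for t in cast(c,[f(237,136),f(546,136)],.052)])
print([loc(t) for t in cast(c,[f(104,136),f(676,137)],.072)])
d=cast(c,[0,0],0);print(robot.observe()["ft_force"])
```

```text
[0.0659 0.0012] [-0.0625 -0.0002]
[array([ 0.0892, -0.0003]), array([-0.0881, -0.0008])] [array([ 0.0773, -0.0003]), array([-0.0767, -0.0003])]
[array([ 0.1342, -0.0026]), array([-0.1329, -0.002 ])]
[ 0.08423593 -0.2927279  -0.36460948]
```

```bash
python3 -c "
from plant import robot
print(robot.job_done())"
```

```text
the job is handed in; nothing more can be done
None
```

The canister now lies at rest between the nozzles, by my last wrist-camera measurement within about 2 mm of their line and 2 mm of midway, and within 1° of parallel. I rolled it there in five fingertip strokes on its top and touched nothing else; the job is handed in, with no verdict shown.

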